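# Pluck a castle wall from the kit tray, turn it up and stand it between the towers

### The job

Pluck the longer of the two castle walls out of its fitted pocket in the black kit tray. To turn it up, lay it on the little wooden easel with its battlements at the top, let go and take it again another way; then set it down gently, without dropping it, upright with the battlements up and the pegs in the slot of the base board between the two towers, and let go. Leave the shorter wall in its pocket and do not knock over the two small game figures.

Things in the scene. Friction and masses are not known exactly. Their poses are not given: they have to be found in the camera images.
- long_wall_center (a point): centre of the longer castle wall: loose stone-look panel, 30 g, 67 (x) x 110 (y) x 12 mm (z), convex. x points to the battlement edge, -x to the edge with 8 mm pegs, each 33.5 mm away; z out of the face uppermost in the tray. 12 mm thick from x = -25 to +11 mm, tapering to 7 mm at the battlement edge and 4.4 mm at the pegs
- short_wall_center (a point): centre of the shorter wall, 63 x 90 x 12 mm, axes as for the longer one; it lies in the other pocket and stays there
- kit_tray: black tray, fixed, 258 (x) x 138 (y) x 20 mm; origin under its centre. Pockets 70 x 114 mm at x = -52 and +52, floor 8 mm up: walls lie flush with the top, axes along the tray's; which lies where varies. Finger scoops 34 (x) x 52 (y) mm, floor 3 mm up, at x = -104, 0, +104, y = 0: only there can the walls be gripped, across their width
- easel: wooden drying easel, fixed, 92 (x) x 96 (y) x 75 mm high; origin under its centre. Two rails at y = -42 and +42, 11 mm wide, slope at 45 degrees, rising to the easel's +x; lugs at their feet, square to the slope, 14 mm high. Open (73 mm) between the rails down to two dowels 10 mm above the table: fingers can reach round both edges of a wall lying on it
- easel_rest (a point): where the longer wall's centre is when it lies on the easel against the lugs: x = -6.5, y = 0, z = 60 mm in the easel's frame; axes of the easel. The wall's x then points up the slope (easel +x and up, 45 degrees), its z out of the slope (easel -x and up), its y along the easel's y
- castle_base: plywood base board, fixed, 82 (x) x 262 (y) x 16 mm; origin under its centre. A slot 11 mm wide (x), 124 long (y), 9.5 deep runs along its middle. Round towers are glued on at its ends, centred at y = +91.5 (59 mm wide, top 113 mm above the table) and y = -89.5 mm (55 wide, top at 103): 124 mm free between them
- wall_seat (a point): where the longer wall's centre is when it stands in the slot: middle of the base board, 42 mm above its underside; axes of the board. The wall's x is up, its y along the board's y (either way round); its pegs are 7.5 mm deep in the slot and its tapered foot sits on the slot's two edges
- figure_a_center (a point): centre of a small green game figure, 26 mm wide and 47 mm tall, standing loose on the table
- figure_b_center (a point): centre of a small grey game figure, 26 mm wide and 47 mm tall, standing loose on the table

How it is judged:
By the outcome, as a careful person would: the job done as asked, in the order asked, and still so for the second after the job is handed in, with the robot touching nothing.
It also fails if it takes over 48 s, if anything falls off the work surface, if the arm or the gripper's body presses on something with over 40 N, if the wrist force passes 120 N, or if a joint passes its speed limit or range.

### The arm

A 7-joint arm with a two-finger parallel gripper is mounted at the origin on a cart in front of the work surface, level with it; the furniture and walls round the work are solid. World frame = base frame: x ahead of the robot, y to its left, z up, the work surface at z = 0. Lengths are in m, angles in rad, forces in N, time in s.
With the tool pointing down it reaches from about 0.425 to 0.825 m from the base axis. Payload 3.6 kg.
Tool frame: the origin (TCP) lies at the very end of the fingers, on their centre line; the grasp point (between the pads) lies 19 mm behind it; z points along the fingers, y is the line along which they close (so a half turn about z gives the same grasp; the last joint's range is limited). The gripper opens to 85 mm and grips with 20 to 120 N. Pads are 22 mm wide; open, the fingers measure 114 mm over their backs; the gripper's body (76 mm by 85 mm) begins 54 mm behind the grasp point. The pads swing forward as they close: fully open they stand 13 mm farther back than shut.
Start: joints at [-1.131, 0.615, -0.013, 1.423, 0.008, 1.103, -0.04], TCP at [0.292, 0.58, 0.201] pointing down, gripper open.
Joint ranges: [-3.12, 3.12], [-0.3, 2.06], [-1.34, 1.32], [0.26, 2.42], [-1.36, 4.5], [0.01, 1.98], [-2.84, 2.84]. Speed limits (rad/s): [2.79, 2.79, 3.14, 3.14, 3.14, 3.14, 3.14].

### API

Orientations are given as [roll, pitch, yaw] about the fixed x, y, z axes, in that order (R = Rz(yaw) Ry(pitch) Rx(roll)).
In Python, from station import monitor, eyes, workorder gives the robot as it stands.
- The arm moves only by the tool jog_arm, never from a script. Its argument "deltas" is a list that holds one entry, the list of rows, each a list of 5 numbers: the shift along the tool's x, y, z in cm, then the turn about the tool's z in degrees, then the opening, from -1 (shut) to 1 (fully open). In form: [[[x, y, z, roll, claw], ...]]. A call has exactly 10 rows; each row is the pose to reach, as a shift and turn from the pose commanded when the call began, along the tool's axes at that moment; what a row does not reach only later rows make up. A row lasts 1/10 s, in which the tool goes at most 50 mm and 8.59 degrees, less where a joint would pass 70% of its speed; a pose out of reach is approached as far as the arm can. A call with a gripper value outside its range is refused whole. The fingers move at their own pace and stop on an object; "force" is the grip in N (left out, the last holds). Time passes only in rows, so rows that repeat a pose let the fingers close, or fill a call up. It gives the time, the measured TCP pose, the force, the opening and the grip force at its end, in the units of the state.
- monitor.read_state(): the state, without advancing time (a new reading comes with each control period).
- eyes.snapshot(name): name is "side" or "top" or "wrist"; returns the picture (420x560x3 uint8, blue, green, red); there is no depth.
- eyes.get_calibration(name): a dict with "mtx" (3x3 intrinsics, pixels), "T" (4x4, takes a point from camera to world coordinates); the wrist camera has in their place "T_tool_cam" (4x4, takes a point from camera to tool coordinates, whose origin is the TCP and whose axes are the flange's). Camera axes: x right, y up, looking along -z (the intrinsics and any distortion apply to the point x, -y, -z); pixel columns grow to the right and rows downward; lengths in m; the calibration is good to about 2 mm. A picture is of the moment at which its call begins: read the wrist's pose just before it. get_calibration takes no time and is no camera call.
- workorder.finish_job(): hands the job in; it is judged then, once.
The state is a dict: "time_s": time; "qpos": joint angles; "qvel": joint speeds; "joint_torque": joint torques, N m; "position": TCP position; "ee_rot": TCP orientation; "force": force on the tool from outside, world axes, zero at the start; "ft_torque": the same for the moment, N m; "width": finger opening in m; "grip_force": force on a finger pad.
Only numpy, scipy, OpenCV 4.12 (cv2) and the standard library are available. Lean on these libraries where they do the work, as an engineer would, in place of code of your own. Each camera call takes 0.05 s, during which the arm holds its last target. There are 200 camera calls.

## Working session

There is one attempt and no reset: what is moved stays moved. The work goes in short steps, Python scripts to look and compute and a tool call to move; the robot and the scene stay as the last step left them, time stands still between calls to the robot, and variables do not carry over. Pictures are saved under pics/ and viewed, at most 10 in all, crops included, and the job is handed in when it is done.

Besides the shell and the picture viewer there is one more tool, called after "Call:" as name(argument=value, ...) on one line, values as JSON. jog_arm: Moves the arm, as the interface text tells. Its arguments: {"type":"object","properties":{"deltas":{"type":"array","items":{"type":"array","items":{"type":"array","items":{"type":"number"}}}},"force":{"type":"number"}},"required":["deltas"]}

```bash
ls; mkdir -p pics
python3 - <<'E'
from station import monitor, eyes, workorder
import cv2, numpy as np
s=monitor.read_state();print({k:np.round(v,3).tolist() for k,v in s.items()})
a=eyes.snapshot("top");b=eyes.snapshot("side")
cv2.imwrite("pics/top0.png",a);cv2.imwrite("pics/side0.png",b)
for n in("top","side","wrist"):
    print(n,{k:np.round(v,4).tolist() if not isinstance(v,str) else v for k,v in eyes.get_calibration(n).items()})
E
```

```text
pics
{'time_s': 0.0, 'qpos': [-1.131, 0.616, -0.013, 1.425, 0.008, 1.103, -0.04], 'qvel': [-0.001, -0.0, -0.0, -0.001, 0.0, 0.002, -0.001], 'joint_torque': [-0.001, -46.922, 0.259, -17.103, 0.01, 0.01, 0.0], 'position': [0.292, 0.58, 0.2], 'ee_rot': [-3.139, 0.0, 2.675], 'force': [-0.246, 1.217, -0.342], 'ft_torque': [0.032, -0.038, 0.01], 'grip_force': 0.0, 'width': 0.085}
top {'mtx': [[428.8249, 0.0, 279.5911], [0.0, 428.8249, 213.7599], [0.0, 0.0, 1.0]], 'T': [[0.0145, 0.9854, -0.1699, 0.3909], [-0.9995, 0.0189, 0.0243, 0.0005], [0.0272, 0.1694, 0.9852, 1.1592], [0.0, 0.0, 0.0, 1.0]]}
side {'mtx': [[479.3949, 0.0, 275.5692], [0.0, 479.3949, 208.6889], [0.0, 0.0, 1.0]], 'T': [[-0.9989, 0.0432, -0.0176, 0.5605], [-0.0451, -0.8002, 0.598, 0.6619], [0.0117, 0.5982, 0.8013, 0.9889], [0.0, 0.0, 0.0, 1.0]]}
wrist {'mtx': [[331.7983, 0.0, 278.0597], [0.0, 331.7983, 211.1432], [0.0, 0.0, 1.0]], 'T_tool_cam': [[0.0013, 0.9582, 0.286, 0.0732], [1.0, -0.0014, 0.0001, -0.0006], [0.0005, 0.286, -0.9582, -0.1723], [0.0, 0.0, 0.0, 1.0]]}
```

View pics/top0.png

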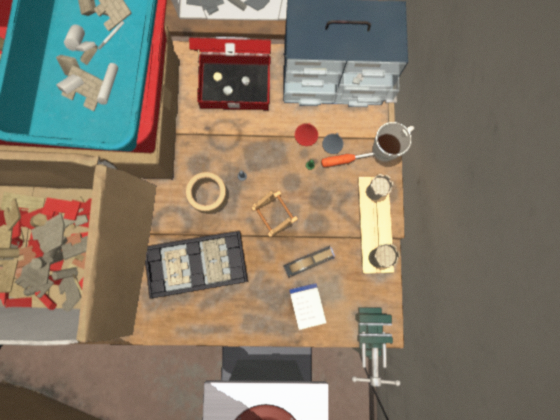

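View pics/side0.png

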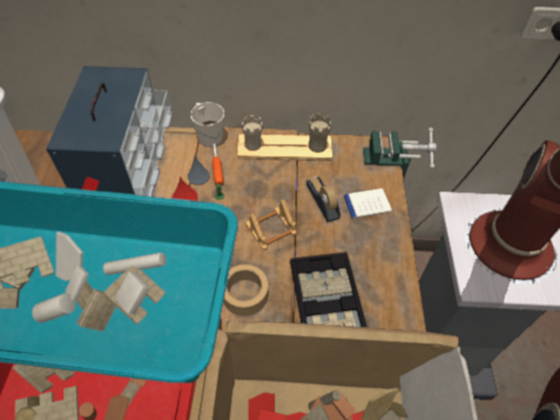

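The top view shows the tray at about (196,265), the easel at (275,214), the castle base at (377,225), the green figure near (311,164) and the grey one near (241,175). I'll enlarge both views.

```bash
cat > h.py <<'E'
import numpy as np, cv2
from station import monitor, eyes, workorder
from scipy.spatial.transform import Rotation as Ro
def cam(n,s=None):
    c=eyes.get_calibration(n);K=np.array(c["mtx"])
    if "T" in c: return K,np.array(c["T"])
    s=s or monitor.read_state();T=np.eye(4);T[:3,:3]=Ro.from_euler("xyz",s["ee_rot"]).as_matrix();T[:3,3]=s["position"]
    return K,T@np.array(c["T_tool_cam"])
def ray(n,p,z,s=None):
    K,T=cam(n,s);p=np.atleast_2d(p).astype(float)
    d=np.c_[p,np.ones(len(p))]@np.linalg.inv(K).T*[1,-1,-1]@T[:3,:3].T
    return T[:3,3]+d*((z-T[2,3])/d[:,2])[:,None]
def proj(n,P,s=None):
    K,T=cam(n,s);P=np.atleast_2d(P).astype(float)
    q=(P-T[:3,3])@T[:3,:3]*[1,-1,-1]@K.T
    return q[:,:2]/q[:,2:]
def big(img,x0,y0,x1,y1,f,name):
    cv2.imwrite("pics/"+name,cv2.resize(img[y0:y1,x0:x1],None,fx=f,fy=f,interpolation=cv2.INTER_CUBIC))
E
python3 - <<'E'
from h import *
a=cv2.imread("pics/top0.png");b=cv2.imread("pics/side0.png")
big(a,140,120,410,320,2.96,"topz.png"); 
big(b,190,90,390,335,2.4,"sidez.png")
print(proj("top",[.292,.58,.2]),proj("side",[.292,.58,.2]))
E
```

```text
[[ -5.03470746 330.57747573]] [[461.72741391 504.95187658]]
```

View pics/topz.png

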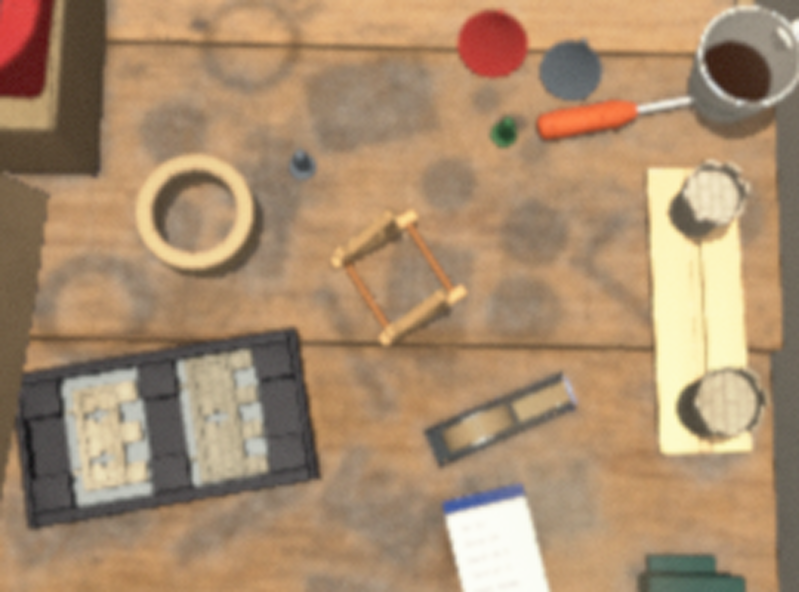

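View pics/sidez.png

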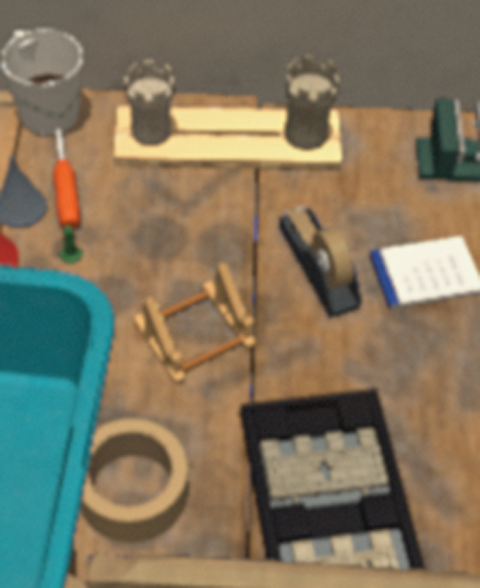

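The zoom shows the long wall in the right-hand pocket at zoom pixel (225,415), with its battlements toward image right (world -y). The easel rails run (338,258)-(410,218) and (388,340)-(458,293), but I can't yet tell which end is high. The grey figure is at (302,165), the green one at (505,132), and the board is on the right.

Run:
```python
from h import *
z=lambda p:np.array(p)/2.96+[140,120]
np.set_printoptions(precision=4,suppress=True)
a=cv2.imread("pics/top0.png");b=cv2.imread("pics/side0.png")
# tray by mask
hsv=cv2.cvtColor(a,cv2.COLOR_BGR2HSV)
m=np.zeros(a.shape[:2],np.uint8);m[225:302,140:255]=((hsv[...,2]<75)*255)[225:302,140:255].astype(np.uint8)
m=cv2.morphologyEx(m,cv2.MORPH_OPEN,np.ones((3,3)))
c=max(cv2.findContours(m,0,2)[0],key=cv2.contourArea);r=cv2.minAreaRect(c);q=cv2.boxPoints(r)
P=ray("top",q,.02);print("tray px",q,"\n",P,P.mean(0),[np.linalg.norm(P[i]-P[i-1]) for i in range(4)])
m=np.zeros(a.shape[:2],np.uint8);k=(hsv[...,0]>15)&(hsv[...,0]<35)&(hsv[...,2]>190)&(hsv[...,1]>60);m[170:280,350:400]=(k*255)[170:280,350:400]
c=np.vstack([x for x in cv2.findContours(m,0,2)[0] if cv2.contourArea(x)>20]);q=cv2.boxPoints(cv2.minAreaRect(c))
P=ray("top",q,.016);print("base px",q,"\n",P,P.mean(0),[np.linalg.norm(P[i]-P[i-1]) for i in range(4)])
print("towers top",ray("top",z([718,192]),.113),ray("top",z([718,192]),.103),ray("top",z([730,403]),.113),ray("top",z([730,403]),.103))
print("figs",ray("top",z([[302,165],[505,132]]),.0235))
e=z([[338,258],[410,218],[388,340],[458,293]])
for h in(.03,.075):print("rail",h,ray("top",e,h))
A=cv2.resize(a[185:242,245:305],None,fx=6.6,fy=6.6,interpolation=2);B=cv2.resize(b[195:255,240:300],None,fx=6.6,fy=6.6,interpolation=2)
h=min(len(A),len(B));cv2.imwrite("pics/easel.png",np.hstack([A[:h],B[:h]]))
```

```text
tray px [[144.8732 259.0686]
 [153.9605 258.7754]
 [155.1913 296.9293]
 [146.104  297.2224]] 
 [[0.4598 0.3245 0.02  ]
 [0.461  0.3009 0.02  ]
 [0.3626 0.2914 0.02  ]
 [0.3616 0.3147 0.02  ]] [0.4112 0.3079 0.02  ] [np.float64(0.09873378825537289), np.float64(0.02366115425100755), np.float64(0.09878350605144989), np.float64(0.023318750233298834)]
base px [[356.9188 174.4882]
 [390.0917 172.7048]
 [395.6346 275.8046]
 [362.4617 277.5881]] 
 [[ 0.7022 -0.2398  0.016 ]
 [ 0.7093 -0.3323  0.016 ]
 [ 0.4265 -0.3388  0.016 ]
 [ 0.4205 -0.25    0.016 ]] [ 0.5646 -0.2903  0.016 ] [np.float64(0.2819285325788048), np.float64(0.09277245677704936), np.float64(0.28289424152352677), np.float64(0.08900634042858856)]
towers top [[ 0.6502 -0.284   0.113 ]] [[ 0.6527 -0.2868  0.103 ]] [[ 0.4709 -0.2893  0.113 ]] [[ 0.4717 -0.2921  0.103 ]]
figs [[ 0.6898  0.0763  0.0235]
 [ 0.7254 -0.1108  0.0235]]
rail 0.03 [[ 0.6022  0.0409  0.03  ]
 [ 0.6405 -0.0237  0.03  ]
 [ 0.5284 -0.0056  0.03  ]
 [ 0.5722 -0.068   0.03  ]]
rail 0.075 [[ 0.5938  0.0393  0.075 ]
 [ 0.6306 -0.0227  0.075 ]
 [ 0.523  -0.0054  0.075 ]
 [ 0.565  -0.0653  0.075 ]]
```

View pics/easel.png

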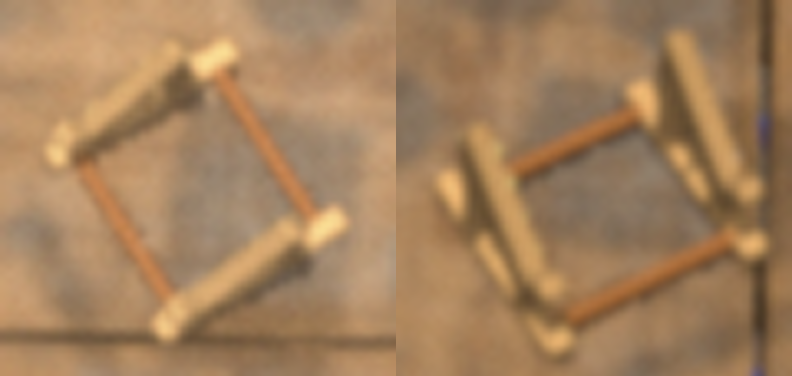

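The easel rails' low ends, with the lugs, are at image left and their high ends at image right. So easel +x has world yaw of about -59°.

```bash
cat >> h.py <<'E'
np.set_printoptions(precision=4,suppress=True)
def go(p,ydeg,s=None):
    "jog needed so that TCP is at p and tool y lies along world yaw ydeg (mod 180)"
    s=s or monitor.read_state();R=Ro.from_euler("xyz",s["ee_rot"]).as_matrix()
    d=R.T@(np.array(p)-s["position"])*100
    cur=np.degrees(np.arctan2(R[1,1],R[0,1]));t=-((ydeg-cur+90)%180-90)
    print("jog cm",d.round(2),"turn",round(t,2),"q7",s["qpos"][6].round(2) if hasattr(s["qpos"][6],'round') else s["qpos"][6])
E
python3 - <<'E'
from h import *
z=lambda p:np.array(p)/2.96+[140,120]
P=ray("top",z([[22,375],[296,330],[318,475],[32,525]]),.02)
print(P,P.mean(0),[np.linalg.norm(P[i]-P[i-1]) for i in range(4)])
d=P[1]+P[2]-P[0]-P[3];print("tray yaw",np.degrees(np.arctan2(d[1],d[0])))
W=ray("top",z([225,415]),.02);print(W)
d/=np.linalg.norm(d);print("wall est",P.mean(0)+.052*d)
go([.45,.19,.22],-81)
go([.292,.58,.42],-81)
E
```

```text
[[0.4925 0.32   0.02  ]
 [0.5373 0.0775 0.02  ]
 [0.4083 0.0541 0.02  ]
 [0.3614 0.3026 0.02  ]] [0.4498 0.1885 0.02  ] [np.float64(0.13222785491919797), np.float64(0.2466356867176718), np.float64(0.13105411041112303), np.float64(0.25287071220086293)]
tray yaw -79.41684309085149
[[0.4599 0.1383 0.02  ]]
wall est [0.4594 0.1374 0.02  ]
jog cm [-31.63 -27.71  -1.9 ] turn -35.74 q7 -0.04
jog cm [  0.02  -0.04 -21.97] turn -35.74 q7 -0.04
```

Call:
jog_arm(deltas=[[[0, 0, -5, 0, 1], [0, 0, -10, -5, 1], [0, 0, -15, -10, 1], [0, 0, -20, -15, 1], [-4, -3.5, -20, -20, 1], [-8, -7, -20, -25, 1], [-12, -10.5, -20, -30, 1], [-16, -14, -20, -36, 1], [-20, -17.5, -20, -36, 1], [-24, -21, -20, -36, 1]]])

```text
time_s: 1.1
position: [0.4055, 0.3001, 0.4011]
ee_rot: [-3.141, -0.001, -2.98]
force: [1.5, 0.6, 0.5]
width: 0.0853
grip_force: 0.0
```

Run:
```python
from h import *
s=monitor.read_state();print(s["position"],s["force"],s["time_s"],s["qpos"]);go([.4594,.1374,.2],-79.5)
```

```text
[0.4055 0.3001 0.4011] [1.4658 0.6411 0.526 ] 1.1 [-0.6215  0.2506 -0.0806  1.4599  0.0202  1.4326  1.03  ]
jog cm [ -2.72 -16.92  20.11] turn -1.25 q7 1.03
```

Call:
jog_arm(deltas=[[[-0.8, -5, 0, -1, 1], [-1.6, -10, 3, -1.3, 1], [-2.3, -15, 8, -1.3, 1], [-2.3, -15.2, 13, -1.3, 1], [-2.3, -15.2, 18, -1.3, 1], [-2.3, -15.2, 20, -1.3, 1], [-2.3, -15.2, 20, -1.3, 1], [-2.3, -15.2, 20, -1.3, 1], [-2.3, -15.2, 20, -1.3, 1], [-2.3, -15.2, 20, -1.3, 1]]])

```text
time_s: 2.1
position: [0.454, 0.1571, 0.2038]
ee_rot: [3.141, 0.005, -2.957]
force: [-0.2, -0.3, 0.4]
width: 0.0853
grip_force: 0.0
```

Run:
```python
from h import *
s=monitor.read_state();print(s["position"],s["ee_rot"],s["qvel"])
w=eyes.snapshot("wrist");cv2.imwrite("pics/w1.png",w)
import pickle;pickle.dump(s,open("s1.p","wb"))
```

```text
[0.454  0.1571 0.2038] [ 3.1405  0.0051 -2.9566] [ 0.0007  0.0015  0.0004  0.0123 -0.0001 -0.0053  0.0014]
```

View pics/w1.png

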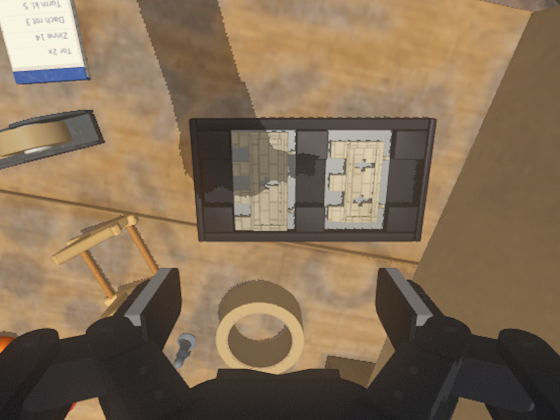

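The wrist view shows the tray corners at about (191,119), (436,119), (424,241) and (198,241). The long wall is at (262,181), with its notched battlements on the left side (232).

Run:
```python
from h import *
import pickle
s=pickle.load(open("s1.p","rb"));w=cv2.imread("pics/w1.png")
K,T=cam("wrist",s);print("cam",T[:3,3])
g=w.max(2);m=np.zeros(g.shape,np.uint8);m[100:255,180:445]=((g<85)*255)[100:255,180:445]
m[:120,230:330]=0
m=cv2.morphologyEx(m,cv2.MORPH_OPEN,np.ones((5,5)))
c=max(cv2.findContours(m,0,2)[0],key=cv2.contourArea)[:,0]
P=ray("wrist",c,.02,s)[:,:2].astype(np.float32)
r=cv2.minAreaRect(cv2.convexHull(P*1000));print(np.array(r[0])/1000,r[1],r[2])
Q=ray("wrist",[[191,119],[436,119],[424,240],[198,240]],.02,s);print(Q,Q.mean(0))
d=Q[0]+Q[3]-Q[1]-Q[2];print("yaw",np.degrees(np.arctan2(d[1],d[0])),[np.linalg.norm(Q[i]-Q[i-1]) for i in range(4)])
W=ray("wrist",[[232,130],[296,130],[295,231],[235,231]],.02,s);print("pocket/wall",W,W.mean(0))
```

```text
cam [0.381  0.1429 0.3757]
[0.4483 0.1919] (135.2468719482422, 255.47537231445312) 10.672772407531738
[[0.406  0.0565 0.02  ]
 [0.3591 0.3053 0.02  ]
 [0.4901 0.3348 0.02  ]
 [0.5382 0.0792 0.02  ]] [0.4483 0.1939 0.02  ]
yaw -79.33759970151864 [np.float64(0.13417957186546425), np.float64(0.2531658588240584), np.float64(0.13433813031403807), np.float64(0.26010650817437647)]
pocket/wall [[0.4091 0.0997 0.02  ]
 [0.3967 0.1653 0.02  ]
 [0.5068 0.1867 0.02  ]
 [0.5194 0.1194 0.02  ]] [0.458  0.1428 0.02  ]
```

Run:
```python
from h import *
go([.4585,.1405,-.003],-79.4)
```

```text
jog cm [-0.08 -1.73 20.65] turn -0.01 q7 1.37
```

Call:
jog_arm(deltas=[[[0, -1, 4, 0, 1], [-0.1, -1.7, 8, 0, 1], [-0.1, -1.7, 12, 0, 1], [-0.1, -1.7, 16, 0, 1], [-0.1, -1.7, 18.5, 0, 1], [-0.1, -1.7, 19.5, 0, 1], [-0.1, -1.7, 20.2, 0, 1], [-0.1, -1.7, 20.6, 0, 1], [-0.1, -1.7, 20.6, 0, 1], [-0.1, -1.7, 20.6, 0, 1]]])

```text
time_s: 3.15
position: [0.4573, 0.1399, -0.0036]
ee_rot: [3.141, 0.002, -2.957]
force: [-0.5, 0.4, -0.0]
width: 0.0854
grip_force: 0.0
```

Run:
```python
from h import *
s=monitor.read_state();print(s["position"],s["force"],s["qpos"][6]);go([.4585,.1405,-.003],-79.4)
```

```text
[ 0.4573  0.1399 -0.0036] [-0.5331  0.3696 -0.0086] 1.4050477283194203
jog cm [-0.13  0.04 -0.06] turn -0.04 q7 1.41
```

Now close with a moderate grip.

Call:
jog_arm(deltas=[[[-0.1, 0, 0, 0, 0.7], [-0.1, 0, 0, 0, 0.6], [-0.1, 0, 0, 0, 0.5], [-0.1, 0, 0, 0, 0.4], [-0.1, 0, 0, 0, 0.3], [-0.1, 0, 0, 0, 0.3], [-0.1, 0, 0, 0, 0.3], [-0.1, 0, 0, 0, 0.3], [-0.1, 0, -1, 0, 0.3], [-0.1, 0, -2, 0, 0.3]]], force=40)

```text
time_s: 4.15
position: [0.4573, 0.1397, 0.016]
ee_rot: [-3.142, -0.001, -2.957]
force: [-0.1, -0.5, -0.0]
width: 0.0555
grip_force: 0.0
```

Run:
```python
from h import *
s=monitor.read_state();print(s["position"],s["force"],s["width"],s["grip_force"])
# easel pose from top rails dowel ends, using 6.6x crop
z=lambda p:np.array(p)/6.6+[245,185]
# rail high ends and lug tops
hi=z([[180,48],[293,228]]);print("hi ends",ray("top",hi,.072))
lo=z([[62,145],[168,322]]);print("low lug/foot",ray("top",lo,.02))
b=z([[212,60],[325,225]]);print("base hi ends",ray("top",b,.01))
D=z([[78,158],[175,300],[215,65],[312,215]]);print("dowels",ray("top",D,.005))
```

```text
[0.4573 0.1397 0.016 ] [-0.0654 -0.458  -0.0007] 0.05550579951291081 0.0
hi ends [[ 0.6346 -0.0065  0.072 ]
 [ 0.5638 -0.0517  0.072 ]]
low lug/foot [[ 0.6046  0.0407  0.02  ]
 [ 0.5325 -0.004   0.02  ]]
base hi ends [[ 0.6436 -0.0203  0.01  ]
 [ 0.5751 -0.0679  0.01  ]]
dowels [[ 0.6021  0.0345  0.005 ]
 [ 0.5435 -0.0067  0.005 ]
 [ 0.6426 -0.0217  0.005 ]
 [ 0.58   -0.0628  0.005 ]]
```

Run:
```python
from h import *
w=eyes.snapshot("wrist");cv2.imwrite("pics/w2.png",w)
```

```text
(no output)
```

View pics/w2.png

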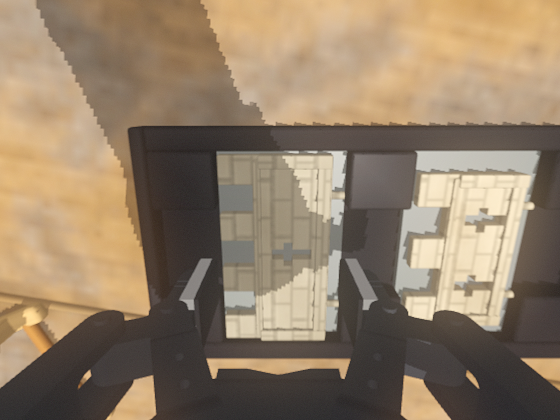

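The wrist view shows the wall still centred in its pocket at (290,245). The fingers at (200,285) and (357,285) closed on nothing. I'll reopen, go slightly deeper and close without lifting.

Call:
jog_arm(deltas=[[[0, 0, 0, 0, 1], [0, 0, 0, 0, 1], [0, 0, 0, 0, 1], [0, 0, 0, 0, 1], [0, 0, 0, 0, 1], [0, 0, 0, 0, 1], [0, 0, 1, 0, 1], [0, 0, 1.8, 0, 1], [0, 0, 2.3, 0, 1], [0, 0, 2.4, 0, 1]]], force=40)

```text
time_s: 5.2
position: [0.4567, 0.1395, -0.0097]
ee_rot: [-3.141, -0.002, -2.957]
force: [-0.5, 1.0, -0.1]
width: 0.0855
grip_force: 0.0
```

Call:
jog_arm(deltas=[[[0, 0, 0, 0, 0.6], [0, 0, 0, 0, 0.5], [0, 0, 0, 0, 0.5], [0, 0, 0, 0, 0.4], [0, 0, 0, 0, 0.4], [0, 0, 0, 0, 0.4], [0, 0, 0, 0, 0.4], [0, 0, 0, 0, 0.4], [0, 0, 0, 0, 0.4], [0, 0, 0, 0, 0.4]]])

```text
time_s: 6.2
position: [0.4574, 0.1398, -0.0086]
ee_rot: [-3.142, -0.0, -2.957]
force: [-0.3, -0.6, -0.5]
width: 0.0596
grip_force: 0.0
```

Run:
```python
from h import *
s=monitor.read_state();s["position"]=np.array([.4573,.1397,.016]);s["ee_rot"]=np.array([-3.1416,0,-2.957])
K,T=cam("wrist",s)
R=Ro.from_euler("xyz",s["ee_rot"]).as_matrix()
for t in [(0,0,0),(0,.028,0),(0,-.028,0),(0,.028,-.019),(0,-.028,-.019),(.011,.028,0),(-.011,.028,0),(-.011,.028,-.01),(-.011,.028,-.037)]:
    print(t,proj("wrist",R@np.array(t)+s["position"],s))
W=ray("wrist",[[218,152],[347,152],[342,340],[225,340]],.02,s);print(W,W.mean(0))
X=(W-s["position"])@R;print("in tool",X)
```

```text
(0, 0, 0) [[278.5519 248.9483]]
(0, 0.028, 0) [[328.4725 249.0114]]
(0, -0.028, 0) [[228.6274 248.8851]]
(0, 0.028, -0.019) [[333.9353 263.849 ]]
(0, -0.028, -0.019) [[223.2619 263.7103]]
(0.011, 0.028, 0) [[329.365  230.5455]]
(-0.011, 0.028, 0) [[327.6096 266.8638]]
(-0.011, 0.028, -0.01) [[330.2504 275.1138]]
(-0.011, 0.028, -0.037) [[339.0245 302.5242]]
[[0.4095 0.0997 0.02  ]
 [0.3975 0.1634 0.02  ]
 [0.5065 0.1876 0.02  ]
 [0.5194 0.1188 0.02  ]] [0.4582 0.1424 0.02  ]
in tool [[ 0.0543 -0.0305 -0.004 ]
 [ 0.0544  0.0343 -0.004 ]
 [-0.0571  0.0381 -0.004 ]
 [-0.0572 -0.032  -0.004 ]]
```

The visible pad tips sit about 35 mm behind the TCP, so both closings passed above the wall. I'll reopen and go deeper, checking the force as I go.

Call:
jog_arm(deltas=[[[0, 0, -0.5, 0, 1], [0, 0, -0.5, 0, 1], [0, 0, -0.5, 0, 1], [0, 0, -0.5, 0, 1], [0, 0, 0, 0, 1], [0, 0.1, 0.4, 0, 1], [0, 0.1, 0.8, 0, 1], [0, 0.1, 1.2, 0, 1], [0, 0.1, 1.5, 0, 1], [0, 0.1, 1.5, 0, 1]]], force=40)

```text
time_s: 7.2
position: [0.4569, 0.1406, -0.0241]
ee_rot: [-3.141, -0.001, -2.957]
force: [0.2, -0.0, -0.2]
width: 0.0856
grip_force: 0.0
```

Call:
jog_arm(deltas=[[[0, 0, 0, 0, 0.8], [0, 0, 0, 0, 0.7], [0, 0, 0, 0, 0.6], [0, 0, 0, 0, 0.5], [0, 0, 0, 0, 0.5], [0, 0, 0, 0, 0.5], [0, 0, 0, 0, 0.5], [0, 0, 0, 0, 0.5], [0, 0, 0, 0, 0.5], [0, 0, 0, 0, 0.5]]])

```text
time_s: 8.2
position: [0.4574, 0.1408, -0.0229]
ee_rot: [3.142, 0.001, -2.957]
force: [-0.6, -0.8, 4.6]
width: 0.0651
grip_force: 43.0
```

Call:
jog_arm(deltas=[[[0, 0, -0.3, 0, 0.5], [0, 0, -0.8, 0, 0.5], [0, 0, -2, 0, 0.5], [0, 0, -4, 0, 0.5], [0, 0, -7, 0, 0.5], [0, 0, -11, 0, 0.5], [0, 0, -15, 0, 0.5], [0, 0, -18, 0, 0.5], [0, 0, -18, 0, 0.5], [0, 0, -18, 0, 0.5]]])

```text
time_s: 9.2
position: [0.4571, 0.1407, 0.1573]
ee_rot: [3.141, 0.001, -2.957]
force: [-0.6, -0.6, -1.3]
width: 0.0647
grip_force: 44.4
```

Run:
```python
from h import *
import pickle
s=monitor.read_state();print(s["position"],s["ee_rot"],s["force"],s["width"],s["grip_force"],s["qpos"][6])
w=eyes.snapshot("wrist");cv2.imwrite("pics/w3.png",w);pickle.dump(s,open("s3.p","wb"))
```

```text
[0.4571 0.1407 0.1573] [ 3.1414  0.0015 -2.9574] [-0.6449 -0.5746 -1.2784] 0.06473477664804743 44.392161718569696 1.4089463130422881
```

View pics/w3.png

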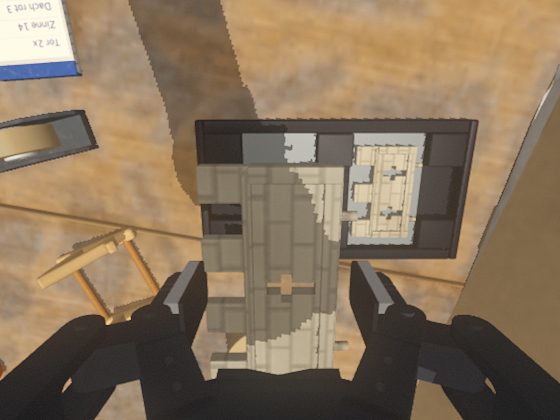

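The wall is held, pegs on the right at (350,215), battlements left. Its centre is about 37 mm behind the TCP. Next I work out the move above the easel.

Run:
```python
from h import *
go([.5933,-.0177,.157],-56.3)
```

```text
jog cm [-10.56 -18.06  -0.09] turn -23.14 q7 1.41
```

Call:
jog_arm(deltas=[[[-1.5, -2.5, 0, -3, 0.5], [-3.5, -6, 0, -7, 0.5], [-5.5, -9.5, 0, -12, 0.5], [-7.5, -13, 0, -17, 0.5], [-9.5, -16.2, 0, -21, 0.5], [-10.6, -18.1, 0, -23.1, 0.5], [-10.6, -18.1, 0, -23.1, 0.5], [-10.6, -18.1, 0, -23.1, 0.5], [-10.6, -18.1, 0, -23.1, 0.5], [-10.6, -18.1, 0, -23.1, 0.5]]])

```text
time_s: 10.25
position: [0.5936, -0.016, 0.1561]
ee_rot: [3.14, -0.001, -2.552]
force: [-0.9, 1.2, -0.1]
width: 0.0648
grip_force: 44.4
```

Run:
```python
from h import *
s=monitor.read_state();print(s["position"],s["force"],s["qpos"])
go([.5933,-.0177,.05],-56.3)
t=eyes.snapshot("top");w=eyes.snapshot("wrist")
A=cv2.resize(t[170:255,230:325],None,fx=4.2,fy=4.2,interpolation=2)
B=cv2.resize(w,(399,299));C=np.zeros((max(len(A),len(B)),A.shape[1]+399,3),np.uint8);C[:len(A),:A.shape[1]]=A;C[:299,A.shape[1]:]=B
cv2.imwrite("pics/mix1.png",C);cv2.imwrite("pics/w4.png",w)
```

```text
[ 0.5936 -0.016   0.1561] [-0.8599  1.2251 -0.0724] [ 0.0527  0.5748 -0.0995  1.6484  0.0667  0.9233  2.0894]
jog cm [ 0.12 -0.14 10.61] turn 0.1 q7 2.09
```

View pics/mix1.png

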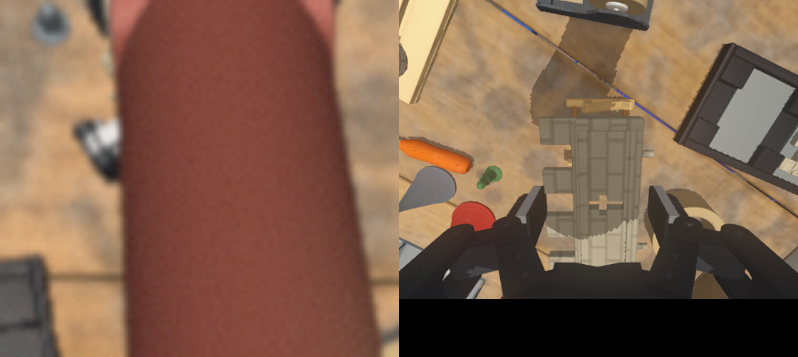

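The wrist view shows the far easel rail just beyond the wall, from crop pixel (568,103) to (633,103). It is parallel to the wall, so the yaw is good. I'll cast it numerically.

Run:
```python
from h import *
w=cv2.imread("pics/w4.png");s=monitor.read_state();print(s["position"])
hsv=cv2.cvtColor(w,cv2.COLOR_BGR2HSV)
sub=hsv[130:166,225:345]
for r in range(0,36,3): print(130+r,' '.join(f"{sub[r,c,2]:3d}" for c in range(0,120,5)))
R=Ro.from_euler("xyz",s["ee_rot"]).as_matrix()
E0=np.array([.5905,-.0135,0]);a=np.radians(-56.3);Re=np.array([[np.cos(a),-np.sin(a),0],[np.sin(a),np.cos(a),0],[0,0,1]])
for n,p in dict(baseL=(.046,-.042,0),baseLo=(.046,-.0475,.01),foot=(-.046,-.0475,.01),lugtop=(-.036,-.0475,.042),top=(.017,-.0475,.075),dowR=(-.036,-.04,.01),dowL=(.036,-.04,.01)).items():
    print(n,proj("wrist",Re@np.array(p)+E0,s))
```

```text
[ 0.5941 -0.0165  0.1565]
130 124 123 120 115 111 110 108 105 103 105 109 109 106 109 155 159 172 164 135 158 158 164 171 171
133 126 127 116 111 111 113 110 105 103 106 109 109 107 107 156 159 163 175 177 140 158 164 175 176
136 127 122 116 106 107 110 112 107 109 110 107 109 109 110 107 104 132 107 123 158 147 165 176 182
139 128 122 134 148 145 143 145 139 133 139 144 145 144 145 145 143 137 139 146 147 174 150 174 182
142 124 119 156 171 171 170 169 131 129 135 159 155 153 143 137 154 165 183 169 156 174 183 166 183
145 124 114 157 169 169 170 169 140 132 137 143 145 146 148 146 177 206 207 193 197 235 153 124 176
148 123 110 147 161 153 162 159 140 145 142 143 144 144 146 146 146 206 206 189 189 223 182 177 139
151 117 112 109 108 131 113 107 139 144 143 145 146 148 147 146 203 199 199 201 203 228 165 176 177
154 112 111 110 109 132 114 105 139 148 143 142 142 141 138 136 173 169 108 139 171 195 174 177 174
157 111 109 110 107 128 112 104 139 139 132 123 116 104 108 110 113 111 111 125 127 176 176 177 172
160 112 110 107 107 129 114 104 109 109 114 112 110 108 110 108 107 108 112 128 126 180 178 178 175
163 110 107 108 108 124 109  97  96  98  98  97  99  99 101  99  98 100 100 103 105 112 116 113 164
baseL [[235.4894 144.4761]]
baseLo [[233.991 139.532]]
foot [[331.6612 139.7719]]
lugtop [[325.7494 142.7359]]
top [[261.538  146.4161]]
dowR [[320.7365 147.8094]]
dowL [[244.8193 147.6254]]
```

The easel pose is confirmed to about 1 mm. Lower until the wall touches the rail tops.

Call:
jog_arm(deltas=[[[0, 0, 3, 0, 0.5], [0, 0, 6, 0, 0.5], [0, 0, 8.5, 0, 0.5], [0, 0, 10, 0, 0.5], [0, 0, 10.5, 0, 0.5], [0, 0, 10.8, 0, 0.5], [0, 0, 11, 0, 0.5], [0, 0, 11.1, 0, 0.5], [0, 0, 11.1, 0, 0.5], [0, 0, 11.1, 0, 0.5]]], force=20)

```text
time_s: 11.35
position: [0.595, -0.0178, 0.046]
ee_rot: [-3.141, 0.001, -2.554]
force: [-0.6, -0.2, 0.2]
width: 0.0651
grip_force: 44.4
```

Run:
```python
from h import *
s=monitor.read_state();print(s["position"],s["force"],s["width"],s["grip_force"])
```

```text
[ 0.595  -0.0178  0.046 ] [-0.6056 -0.2125  0.1632] 0.06507123085735379 44.399848349858075
```

Call:
jog_arm(deltas=[[[0, 0.1, 0.05, 0, 0.5], [0, 0.1, 0.1, 0, 0.5], [0, 0.1, 0.15, 0, 0.5], [0, 0.1, 0.2, 0, 0.5], [0, 0.1, 0.25, 0, 0.5], [0, 0.1, 0.3, 0, 0.5], [0, 0.1, 0.3, 0, 0.5], [0, 0.1, 0.3, 0, 0.5], [0, 0.1, 0.3, 0, 0.5], [0, 0.1, 0.3, 0, 0.5]]])

```text
time_s: 12.35
position: [0.5941, -0.0169, 0.0425]
ee_rot: [-3.142, 0.0, -2.554]
force: [-0.7, -0.5, -0.8]
width: 0.0651
grip_force: 44.4
```

Call:
jog_arm(deltas=[[[0, 0, 0.1, 0, 0.5], [0, 0, 0.2, 0, 0.5], [0, 0, 0.25, 0, 0.5], [0, 0, 0.3, 0, 0.5], [0, 0, 0.35, 0, 0.5], [0, 0, 0.4, 0, 0.5], [0, 0, 0.45, 0, 0.5], [0, 0, 0.5, 0, 0.5], [0, 0, 0.5, 0, 0.5], [0, 0, 0.5, 0, 0.5]]])

```text
time_s: 13.35
position: [0.5944, -0.017, 0.0412]
ee_rot: [-3.14, 0.001, -2.554]
force: [-6.2, -0.6, 20.4]
width: 0.0651
grip_force: 46.6
```

Run:
```python
from h import *
s=monitor.read_state();print(s["position"],s["ee_rot"],s["force"],s["ft_torque"],s["width"],s["grip_force"])
```

```text
[ 0.5944 -0.017   0.0412] [-3.1403  0.001  -2.5543] [-6.1553 -0.6218 20.4441] [-0.1485  1.3189 -0.0289] 0.0651173964360359 46.58395248698071
```

Contact. Ease off, then open.

Call:
jog_arm(deltas=[[[0, 0, -0.2, 0, 0.5], [0, 0, -0.35, 0, 0.5], [0, 0, -0.4, 0, 0.6], [0, 0, -0.4, 0, 0.7], [0, 0, -0.4, 0, 0.8], [0, 0, -0.4, 0, 0.9], [0, 0, -0.4, 0, 1], [0, 0, -0.4, 0, 1], [0, 0, -0.4, 0, 1], [0, 0, -0.4, 0, 1]]])

```text
time_s: 14.35
position: [0.5941, -0.0169, 0.0414]
ee_rot: [3.142, -0.0, -2.554]
force: [0.2, 0.4, -0.4]
width: 0.0855
grip_force: 0.0
```

Run:
```python
from h import *
s=monitor.read_state();print(s["position"],s["ee_rot"],s["force"],s["width"])
w=eyes.snapshot("wrist");cv2.imwrite("pics/w5.png",w)
import pickle;pickle.dump(s,open("s5.p","wb"))
E0=np.array([.5905,-.0135,0]);a=np.radians(-56.3);Re=np.array([[np.cos(a),-np.sin(a),0],[np.sin(a),np.cos(a),0],[0,0,1]])
c=np.array([-.0065,0,.06]);u=np.array([1,0,1])/2**.5;n=np.array([-1,0,1])/2**.5
for t,lx,ly,lz in [("pegF",-.0335,-.055,.0022),("topF",.0335,-.055,.0035),("midlo",-.025,-.055,.006),("midhi",.011,-.055,.006),("topN",.0335,.02,.0035),("pegN",-.0335,.02,.0022)]:
    print(t,proj("wrist",Re@(c+lx*u+lz*n+[0,ly,0])+E0,s))
# coarse brightness/hue contour
m=cv2.inRange(cv2.cvtColor(w,cv2.COLOR_BGR2HSV),(15,20,70),(40,130,255))
g=cv2.resize(w[:, :, :],(56,42),interpolation=3).mean(2).astype(int)
for r in range(0,30): print(''.join("@#*+=-:. "[min(8,v//28)] for v in g[r]))
```

```text
[ 0.5941 -0.0169  0.0414] [ 3.1416 -0.     -2.5541] [ 0.2384  0.4462 -0.371 ] 0.08554023708601795
pegF [[347.9918 147.1653]]
topF [[252.2684 159.8139]]
midlo [[344.8474 148.9258]]
midhi [[296.424  155.2543]]
topN [[255.8834 327.6845]]
pegN [[340.2224 276.5516]]
----------===++==-=--=+++++++++++++*==+---====--==--====
=-----------==++==---=++++++++++++++==---======-========
==---------====++==--++++++++++++++===--=-=-==========--
==--------=======++==++++++++++++++======-===-======---+
===--=---==========+++++++++*+**+++====--===-=--==----=#
==-------===========+*+++++++***++======--==-==-===--=+#
===------===========+++*+++++****+====================##
-===-----==========+*+++*++***+*++===================*##
--==-----==========+**+++*******+===================+###
-====-----========+*+++++++*****+=====-=============*###
=====-----========+++++++**+****+====--============+####
=====-----=======++++++++*******+=====-===-========#####
==-==--==--=====+*+++++++*****+*+=================*#####
---=========--==+++++++++******+++===============+######
=---========---=+++++++++*++****+++=====
[... 171 characters left out ...]
=======*#######+
---============+++++++**+++++++++-=+===+======+#######*=
==-===========-++++++++*+++++++++-=+++==++====*######*==
===============++++++++*+++++++++=+++===-=+==+#######+==
--==-==========++++++++*+++++++++++++===--=++#########==
---------====-===-==+++*+++++++++++=====---=*########*==
-------=--========---=++++++++++++==-==----=##*######===
-----=----==========--=+++++++++++--===-----=*#*####+===
--====------===--=====-+=+++++++++--====------+***##====
+=====-------============++++++++=---===-=-----=+***#*+=
**+===------====+*==--==+++++++====--=*+==------===+*##*
+*+==-------=+*+##==--::-++++++=-=---=#*+*===-=--====**#
+*===+++=---=*+*##==----=+++++==-====+##++*===========+*
```

Run:
```python
from h import *
w=cv2.imread("pics/w5.png");h=cv2.cvtColor(w,cv2.COLOR_BGR2HSV)
# wood: saturated; stone: low sat
S=cv2.resize(h[120:320,150:390,1],(80,50),interpolation=cv2.INTER_AREA)
for r in range(50): print(120+r*4,''.join("@%#*+=-:. "[min(9,v//20)] for v in S[r]))
```

```text
120 +++++++++********++++++++++++++++======----------=*+=------===============++++++
124 +++++++++******+++++++====++++++++=======----------+*==-----==============++++++
128 ++++++++++++++++++========++++++++++=======----------====----============+++++++
132 +++++++++++++++==========+++++++++++++++====-----------=------===========+++++++
136 +++++++===============+++++++++++++++++++=====----------------=============+++++
140 ++++++==============++++++++++++++++++++++++=====---------------===========+++++
144 =================+++++++++++++++++++++**+++++======------------=--=-===========+
148 =================++++++++++++++++++++****++++++=======-----------==------======+
152 ==================+++=-----------------------------=====+++++++===---------=====
156 =======-=============------------------====++********************+-==--------===
160 =================+++=-----------+********************************+----+=------==
164 =================+++=-----------+********************************+--=-====-----=
168 =================++++=----::----+********************************---=--=====
[... 2449 characters left out ...]
**-=================
288 %%*+++++==++++++++============--------==+******************#**-==============+=+
292 %#+++++===++++++++++==========------=+************************-===----======+=+=
296 #+++++++==++++++++++++============+***************************=-------======++=+
300 ++++++==+++++++++===+===========+*****************************+----=========++++
304 +++++++=+=+++++=====+===========+****************************=---=-=========++++
308 ++++++++==++++==================+****************************=---=-=========++++
312 +++++++=========================+****************************=--==-========+++++
316 +++++++++=======================+****************************============+++++++
```

The numbers show the wall lying on the slope: its outline runs from (246,160) at the battlements to (345,155) at the pegs, close to the prediction. Now I lower the open gripper, then sweep toward the lugs while closing so the upper finger tips the wall upright about its foot.

Call:
jog_arm(deltas=[[[0, 0, 0.7, 0, 1], [0, 0, 1.45, 0, 1], [0.1, 0.1, 1.45, 0, 0.95], [0.1, 0.25, 1.45, 0, 0.88], [0.1, 0.45, 1.45, 0, 0.79], [0.1, 0.65, 1.45, 0, 0.7], [0.1, 0.85, 1.45, 0, 0.6], [0.1, 1.05, 1.45, 0, 0.5], [0.1, 1.2, 1.45, 0, 0.43], [0.1, 1.35, 1.45, 0, 0.36]]], force=25)

```text
time_s: 15.4
position: [0.5857, -0.0061, 0.027]
ee_rot: [-3.142, 0.0, -2.554]
force: [0.3, 0.1, 0.4]
width: 0.0582
grip_force: 0.0
```

Call:
jog_arm(deltas=[[[0, 0.1, 0, 0, 0.32], [0, 0.25, 0, 0, 0.25], [0, 0.4, 0, 0, 0.18], [0, 0.55, 0, 0, 0.1], [0, 0.7, 0, 0, 0.03], [0, 0.85, 0, 0, -0.04], [0, 1.0, 0, 0, -0.11], [0, 1.15, 0, 0, -0.18], [0, 1.3, 0, 0, -0.24], [0, 1.4, 0, 0, -0.3]]])

```text
time_s: 16.4
position: [0.5779, 0.0056, 0.0269]
ee_rot: [3.141, -0.0, -2.554]
force: [-1.2, -0.3, 0.3]
width: 0.03
grip_force: 0.0
```

Run:
```python
from h import *
import pickle
s=monitor.read_state();print(s["position"],s["ee_rot"],s["force"],s["width"],s["grip_force"])
e=s["position"]-np.array([.5905,-.0135,0]);a=np.radians(-56.3);print("easel x",e[0]*np.cos(a)+e[1]*np.sin(a),"y",-e[0]*np.sin(a)+e[1]*np.cos(a))
w=eyes.snapshot("wrist");cv2.imwrite("pics/w6.png",w)
pickle.dump(s,open("s6.p","wb"))
S=cv2.resize(cv2.cvtColor(w,cv2.COLOR_BGR2HSV)[100:330,170:390,1],(73,46),interpolation=cv2.INTER_AREA)
for r in range(46): print(100+r*5,''.join("@%#*+=-:. "[min(9,v//20)] for v in S[r]))
```

```text
[0.5779 0.0056 0.0269] [ 3.1414 -0.0001 -2.554 ] [-1.2066 -0.2753  0.2819] 0.029971547304061024 0.03903368695318932
easel x -0.022927869573582657 y 9.456170403586428e-05
100 +=======-----------==------==============================+++++======++===
105 +========------------===----=============================+++++=====+++===
110 ==========-------------===------=========================++++++====++====
115 +++++++=====--------------===-------===================+++++++=====+++===
120 +++++++++======-------------===-------=====-=========+++++++++=====++====
125 +++++++++++=======-------------==-----===============++++++++++++++++====
130 ==++++++++++++=======------------===---=-===========++++++++++++++++++++=
135 =+++++++++++++++++====--------------===--===========++++++++++++++++++++=
140 +++++++++++++++++++=====--------------===-=-==========++++++++++++++++===
145 ++++++++++++++++++++++=====--------------===--=========+++++++++*++++++==
150 ++++++++++++++****++++++======--------------==---==========++++++++++====
155 ==========================--------------------=-------======++++++++
[... 1957 characters left out ...]
85 =---:::.:---++++#%%%%#******************:::---=+++*%%%%#***+=============
290 =====-:-==-=+++*%%%%%*******************-:--===++++%%%%%****+============
295 ==========+++++***#@%#******************---====+++*%@#*******++=====+++++
300 ========+++********%%#******************--=====+++*%%***********+=+++++++
305 ++=====++++**********#****************#*========++***************++++++++
310 ++++++++++*********###**++************#*----====++*********************++
315 ***+++************##*#**==+***********#*------==++*+*********************
320 ****************####*#**--+***********#+--======++*+*********************
325 ****************#######+--+************+--=======*************#######****
```

The wall is leaning on the upper pad (columns 233 to 293), nearly upright. Finish the closing.

Call:
jog_arm(deltas=[[[0, 0.1, 0, 0, -0.36], [0, 0.2, 0, 0, -0.42], [0, 0.3, 0, 0, -0.5], [0, 0.4, 0, 0, -0.58], [0, 0.4, 0, 0, -0.68], [0, 0.4, 0, 0, -0.8], [0, 0.4, 0, 0, -0.9], [0, 0.4, 0, 0, -0.9], [0, 0.4, 0, 0, -0.9], [0, 0.4, 0, 0, -0.9]]], force=35)

```text
time_s: 17.45
position: [0.5761, 0.0084, 0.027]
ee_rot: [-3.141, 0.0, -2.554]
force: [1.4, -1.2, 0.3]
width: 0.0116
grip_force: 36.6
```

Run:
```python
from h import *
s=monitor.read_state();print(s["position"],s["force"],s["width"],s["grip_force"])
w=eyes.snapshot("wrist");cv2.imwrite("pics/w7.png",w)
S=cv2.resize(cv2.cvtColor(w,cv2.COLOR_BGR2HSV)[100:330,170:390,1],(73,46),interpolation=cv2.INTER_AREA)
for r in range(5,46): print(100+r*5,''.join("@%#*+=-:. "[min(9,v//20)] for v in S[r]))
```

```text
[0.5761 0.0084 0.027 ] [ 1.37   -1.1857  0.2588] 0.011584624354410043 36.56184470281005
125 +++++++++========------------==------===============+++++++++++++++=++===
130 +++++++++++========------------------=-=============++++++++++++++++++===
135 ++++++++++++++++====---------------=--=============+++++++++++++++++++===
140 +++++++++++++++++=====---------------===-===========+++++++++++++++++====
145 +++++++++++++++++++++====--------------===-----======+++++++++**+++++====
150 +++++++++++++***++++++=======-------------==-=----=======++++++++++======
155 ========================--------------------=-------======++++++++++=====
160 -------------------------------=*******+-------==----=======+++++++++====
165 -------------------------------+********+--------==----======++++++++====
170 -------------------------------**********=---------===---======+++++=====
175 ------------------------------=**********=-----====---==--===============
180 ------------------------------=**********=----========--===-============-
185 ------------------------------=**********=--=============--=============
[... 1485 characters left out ...]
85 ---::::-------------****#%@@@%************%@@@%#****+++==================
290 ===-:-===----------+****#%%@@%#**********#%@@%%##***+++==================
295 =========--------=+****####%@%#***##*****#%@%#####****+===========+++++++
300 ==========------=****#######%%#***#*#****#%%########***=========+++++++++
305 +++++++++-----==+****########%#**********###########****++===++***+++++++
310 +***+++++++++*******#########%%+*********%#############******++*********+
315 +***+++**+********#########%#%%+********+%###############****************
320 **+**************#######%###%%%=********=%####%############**#***********
325 ****************##########%%%%%=********=%###%#######################****
```

The wall is gripped upright at 11.6 mm. I lift it and refine the board's slot from the first top image.

Call:
jog_arm(deltas=[[[0, 0, -0.5, 0, -0.9], [0, 0, -1.5, 0, -0.9], [0, 0, -4, 0, -0.9], [0, 0, -8, 0, -0.9], [0, 0, -12, 0, -0.9], [0, 0, -15, 0, -0.9], [0, 0, -17, 0, -0.9], [0, 0, -17, 0, -0.9], [0, 0, -17, 0, -0.9], [0, 0, -17, 0, -0.9]]], force=50)

```text
time_s: 18.5
position: [0.5745, 0.0089, 0.1956]
ee_rot: [3.14, -0.003, -2.554]
force: [-0.3, -0.2, -1.3]
width: 0.0111
grip_force: 53.6
```

Run:
```python
from h import *
s=monitor.read_state();print(s["position"],s["width"],s["grip_force"],s["qpos"][6])
a=cv2.imread("pics/top0.png")
h=cv2.cvtColor(a,cv2.COLOR_BGR2HSV)
L=[];E1=[];E2=[]
for r in range(203,247,3):
    v=a[r,352:400].astype(int).sum(1)//3
    L.append((r,352+20+np.argmin(v[20:32])))
    if r<245 and r%2: print(r,v.tolist())
P=ray("top",[[c,r] for r,c in L],.014);f=np.polyfit(P[:,0],P[:,1],1);print("slot",L,f,"y at x=.563",np.polyval(f,.563))
go([.5628,-.288,.19],90.8-180)
```

```text
[0.5745 0.0089 0.1956] 0.011110582162294554 53.573552928864956 2.051910477217967
203 [149, 146, 144, 147, 149, 145, 132, 156, 215, 228, 229, 228, 228, 230, 229, 229, 229, 229, 228, 227, 229, 223, 214, 201, 180, 213, 224, 226, 226, 228, 229, 228, 228, 228, 228, 226, 223, 208, 169, 146, 144, 145, 146, 148, 147, 149, 150, 145]
209 [156, 155, 154, 156, 155, 155, 146, 143, 198, 223, 228, 230, 229, 230, 230, 230, 230, 228, 229, 227, 222, 214, 221, 219, 202, 209, 224, 229, 229, 229, 230, 229, 229, 229, 229, 229, 227, 218, 175, 151, 153, 151, 151, 151, 151, 152, 151, 151]
215 [150, 151, 155, 155, 161, 157, 152, 127, 158, 216, 229, 230, 231, 231, 230, 230, 231, 231, 229, 229, 225, 221, 223, 223, 207, 184, 215, 228, 230, 230, 230, 230, 230, 229, 229, 228, 228, 221, 193, 165, 157, 154, 157, 157, 157, 157, 154, 155]
221 [132, 131, 129, 132, 136, 140, 139, 136, 167, 219, 230, 231, 232, 231, 232, 232, 231, 230, 230, 229, 229, 228, 226, 226, 218, 188, 218, 230, 232, 231, 231, 232, 232, 231, 230, 229, 229, 226, 215, 183, 161, 159, 157, 155, 156, 155, 159, 156]
227 [150, 146, 143, 140, 134, 128, 122,
[... 430 characters left out ...]
 151, 151, 148, 146]
239 [134, 136, 139, 138, 135, 133, 130, 129, 120, 154, 215, 230, 234, 234, 232, 233, 234, 232, 231, 231, 229, 228, 227, 226, 225, 217, 186, 218, 230, 234, 233, 233, 233, 232, 231, 231, 230, 229, 229, 222, 172, 132, 126, 117, 114, 111, 107, 105]
slot [(203, np.int64(376)), (206, np.int64(376)), (209, np.int64(376)), (212, np.int64(376)), (215, np.int64(377)), (218, np.int64(377)), (221, np.int64(377)), (224, np.int64(377)), (227, np.int64(377)), (230, np.int64(377)), (233, np.int64(378)), (236, np.int64(378)), (239, np.int64(378)), (242, np.int64(378)), (245, np.int64(383))] [ 0.0724 -0.3349] y at x=.563 -0.2941026717963687
jog cm [ 17.43 -24.06   0.57] turn 32.88 q7 2.05
```

Run:
```python
from h import *
a=cv2.imread("pics/top0.png").astype(int).sum(2)/3
Rr=[];Lr=[]
for r in range(196,248,2):
    v=a[r]
    c=[i for i in range(386,398) if v[i]>195>=v[i+1]]
    if c: c=c[0];Rr.append((c+(v[c]-195)/(v[c]-v[c+1]),r))
    c=[i for i in range(355,366) if v[i]<195<=v[i+1]]
    if c: c=c[0];Lr.append((c+(195-v[c])/(v[c+1]-v[c]),r))
for n,Q in(("R",Rr),("L",Lr)):
    P=ray("top",Q,.016);f=np.polyfit(P[:,0],P[:,1],1);print(n,len(Q),"yaw",np.degrees(np.arctan(f[0])),"y@.563",np.polyval(f,.563),"res",np.std(P[:,1]-np.polyval(f,P[:,0])))
```

```text
R 24 yaw 2.0093653900396555 y@.563 -0.3295541382747292 res 0.0005343777920669282
L 26 yaw 1.622341322129267 y@.563 -0.24806715376269597 res 0.0005479743152591156
```

Run:
```python
from h import *
s=monitor.read_state();R=Ro.from_euler("xyz",s["ee_rot"]).as_matrix()
w=eyes.snapshot("wrist");cv2.imwrite("pics/w8.png",w);g=cv2.cvtColor(w,cv2.COLOR_BGR2HSV)
for c in(268,278,288):print(c,[(r,g[r,c,1],g[r,c,2]) for r in range(130,190,3)])
for x in(.05,.0525,.055):
  for z in(-.075,-.07):print(x,z,proj("wrist",R@np.array([x,0,z])+s["position"],s))
go([.563,-.2888,.19],-88.4)
```

```text
268 [(130, np.uint8(128), np.uint8(106)), (133, np.uint8(129), np.uint8(107)), (136, np.uint8(129), np.uint8(105)), (139, np.uint8(128), np.uint8(139)), (142, np.uint8(127), np.uint8(148)), (145, np.uint8(127), np.uint8(148)), (148, np.uint8(128), np.uint8(146)), (151, np.uint8(131), np.uint8(134)), (154, np.uint8(86), np.uint8(113)), (157, np.uint8(91), np.uint8(106)), (160, np.uint8(83), np.uint8(98)), (163, np.uint8(68), np.uint8(98)), (166, np.uint8(69), np.uint8(104)), (169, np.uint8(75), np.uint8(106)), (172, np.uint8(65), np.uint8(117)), (175, np.uint8(65), np.uint8(130)), (178, np.uint8(71), np.uint8(101)), (181, np.uint8(66), np.uint8(116)), (184, np.uint8(70), np.uint8(117)), (187, np.uint8(72), np.uint8(114))]
278 [(130, np.uint8(78), np.uint8(91)), (133, np.uint8(132), np.uint8(122)), (136, np.uint8(132), np.uint8(106)), (139, np.uint8(131), np.uint8(144)), (142, np.uint8(132), np.uint8(145)), (145, np.uint8(128), np.uint8(139)), (148, np.uint8(130), np.uint8(147)), (151, np.uint8(124), np.uint8(127)), (154, np.uint8(96), np.uint8(112)), (157, np.uint8(93), np.uint8(112))
[... 647 characters left out ...]
uint8(146)), (154, np.uint8(102), np.uint8(118)), (157, np.uint8(108), np.uint8(120)), (160, np.uint8(96), np.uint8(112)), (163, np.uint8(72), np.uint8(99)), (166, np.uint8(73), np.uint8(105)), (169, np.uint8(74), np.uint8(103)), (172, np.uint8(67), np.uint8(121)), (175, np.uint8(66), np.uint8(123)), (178, np.uint8(75), np.uint8(98)), (181, np.uint8(75), np.uint8(102)), (184, np.uint8(67), np.uint8(129)), (187, np.uint8(71), np.uint8(118))]
0.05 -0.075 [[278.2114 193.9126]]
0.05 -0.07 [[278.2023 190.1744]]
0.0525 -0.075 [[278.2235 185.7789]]
0.0525 -0.07 [[278.2138 182.3897]]
0.055 -0.075 [[278.2358 177.5273]]
0.055 -0.07 [[278.2254 174.4974]]
jog cm [ 17.46 -24.13   0.55] turn 32.07 q7 2.05
```

Call:
jog_arm(deltas=[[[1.2, -1.7, 0, 2, -0.9], [3.5, -5, 0, 6, -0.9], [6, -8.5, 0, 11, -0.9], [8.7, -12, 0, 16, -0.9], [11.3, -15.6, 0, 21, -0.9], [14, -19.3, 0, 26, -0.9], [16.2, -22.3, 0, 30, -0.9], [17.4, -24, 0.5, 32, -0.9], [17.4, -24, 0.5, 32, -0.9], [17.4, -24, 0.5, 32, -0.9]]])

```text
time_s: 19.55
position: [0.5637, -0.2861, 0.1908]
ee_rot: [3.139, -0.002, -3.112]
force: [0.0, 0.5, -1.0]
width: 0.0111
grip_force: 53.5
```

Run:
```python
from h import *
import pickle
s=monitor.read_state();print(s["position"],s["ee_rot"],s["qvel"],s["grip_force"]);R=Ro.from_euler("xyz",s["ee_rot"]).as_matrix()
w=eyes.snapshot("wrist");cv2.imwrite("pics/w9.png",w);pickle.dump(s,open("s9.p","wb"))
for x in(.055,.058,.06):print(x,proj("wrist",[R@np.array([x,0,z])+s["position"] for z in(-.008,-.075)],s))
go([.563,-.2888,.19],-88.4)
```

```text
[ 0.5637 -0.2861  0.1908] [ 3.1389 -0.0015 -3.1118] [-0.0307 -0.0157 -0.0355  0.0026 -0.0032 -0.0004 -0.0007] 53.52628469467163
0.055 [[278.9806 151.4333]
 [279.5344 177.0201]]
0.058 [[278.9935 145.2229]
 [279.5607 166.9502]]
0.06 [[279.0023 141.046 ]
 [279.5786 160.1381]]
jog cm [ 0.15 -0.39  0.12] turn 0.23 q7 2.08
```

View pics/w9.png

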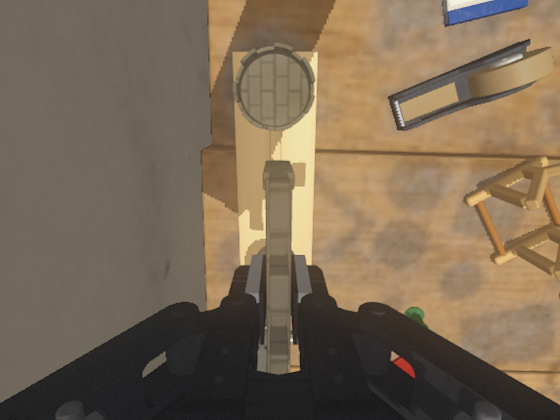

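The wrist view shows the upright wall in the grip (top edge columns 263 to 292, far end at row 165), the near tower at (274,88), board edges at (234,52)/(318,52), and the slot at (277,150). I'll compute the alignment.

Run:
```python
from h import *
import pickle
s=pickle.load(open("s9.p","rb"));w=cv2.imread("pics/w9.png").astype(int).sum(2)/3
Rm=Ro.from_euler("xyz",s["ee_rot"]).as_matrix();tool=lambda P:(P-s["position"])@Rm
# board edges rows 60..150
L=[];R=[];S=[]
for r in list(range(56,66,2))+list(range(126,150,2)):
    v=w[r]
    c=[i for i in range(222,246) if v[i+1]-v[i-1]>35]
    if c:L.append((max(c,key=lambda i:v[i+1]-v[i-1]),r))
    c=[i for i in range(306,326) if v[i-1]-v[i+1]>25]
    if c:R.append((max(c,key=lambda i:v[i-1]-v[i+1]),r))
for r in range(134,158,4):print(r,w[r,262:294].astype(int).tolist())
print(L,R)
for n,Q in(("L",L),("R",R)):
    P=ray("wrist",Q,.016,s);f=np.polyfit(P[:,0],P[:,1],1);print(n,"yaw",np.degrees(np.arctan(f[0])),"y@.563",np.polyval(f,.563),np.std(P[:,1]-np.polyval(f,P[:,0])))
print("tower",ray("wrist",[274.5,88],.113,s),tool(ray("wrist",[274.5,88],.113,s)))
for r in(185,200,215,230,345):
    v=w[r];print("wall",r,w[r,252:304].astype(int).tolist()) if r in(200,230) else 0
for r in range(150,176,2):print(r,w[r,276:282].mean().round())
```

```text
134 [153, 152, 151, 150, 151, 147, 147, 136, 131, 145, 146, 144, 143, 145, 144, 145, 142, 143, 138, 135, 181, 208, 207, 207, 208, 208, 209, 208, 209, 209, 210, 210]
138 [153, 154, 151, 150, 149, 148, 148, 137, 133, 145, 146, 144, 145, 145, 144, 142, 143, 141, 157, 193, 209, 206, 206, 207, 208, 208, 208, 209, 209, 209, 210, 210]
142 [153, 151, 152, 149, 147, 148, 148, 138, 132, 146, 144, 144, 144, 146, 142, 174, 201, 180, 153, 191, 208, 205, 206, 207, 209, 208, 207, 208, 209, 209, 210, 209]
146 [152, 153, 151, 150, 148, 147, 148, 136, 132, 146, 146, 145, 143, 181, 209, 204, 203, 205, 193, 192, 206, 205, 206, 207, 207, 208, 209, 208, 208, 210, 208, 209]
150 [152, 152, 151, 150, 149, 146, 149, 139, 135, 145, 144, 159, 170, 185, 206, 204, 202, 204, 192, 189, 206, 206, 206, 207, 208, 209, 208, 209, 208, 208, 209, 210]
154 [151, 152, 152, 150, 149, 148, 149, 139, 134, 159, 173, 189, 206, 204, 204, 203, 203, 203, 190, 189, 207, 205, 206, 206, 208, 208, 208, 209, 209, 209, 210, 209]
[(232, 56), (232, 58), (232, 60), (232, 62), (232, 64), (235, 126), (235, 128), (235, 130), (235, 132), (235, 
[... 464 characters left out ...]
 0.113 ]] [[ 0.0899 -0.003   0.0779]]
wall 200 [149, 150, 150, 150, 151, 149, 150, 148, 149, 149, 178, 209, 204, 162, 105, 117, 111, 110, 118, 118, 118, 119, 119, 119, 119, 119, 120, 119, 119, 121, 119, 121, 120, 120, 121, 121, 118, 111, 108, 124, 182, 211, 208, 208, 208, 209, 208, 208, 208, 208, 209, 208]
wall 230 [202, 198, 194, 195, 191, 185, 186, 181, 174, 175, 173, 192, 211, 183, 97, 116, 120, 115, 113, 117, 117, 116, 116, 117, 117, 118, 117, 118, 117, 117, 118, 117, 118, 118, 114, 111, 115, 118, 108, 149, 197, 208, 206, 206, 207, 207, 207, 206, 206, 206, 206, 206]
150 200.0
152 200.0
154 199.0
156 199.0
158 201.0
160 136.0
162 93.0
164 96.0
166 98.0
168 97.0
170 99.0
172 99.0
174 100.0
```

Run:
```python
from h import *
s=monitor.read_state();print(s["position"]);go([.561,-.2891,.03],-88.14)
```

```text
[ 0.5644 -0.2849  0.1912]
jog cm [ 0.34 -0.46 16.12] turn -0.03 q7 2.08
```

Call:
jog_arm(deltas=[[[0.1, -0.2, 1, 0, -0.9], [0.3, -0.4, 3, 0, -0.9], [0.3, -0.4, 5, 0, -0.9], [0.3, -0.4, 6, 0, -0.9], [0.3, -0.4, 6, 0, -0.9], [0.3, -0.4, 6, 0, -0.9], [0.3, -0.4, 6, 0, -0.9], [0.3, -0.4, 6, 0, -0.9], [0.3, -0.4, 6, 0, -0.9], [0.3, -0.4, 6, 0, -0.9]]])

```text
time_s: 20.6
position: [0.5612, -0.2917, 0.1323]
ee_rot: [-3.141, 0.001, -3.113]
force: [0.2, 0.5, -0.5]
width: 0.0108
grip_force: 53.5
```

Run:
```python
from h import *
for i in range(4):
    s=monitor.read_state();print(s["position"],s["ee_rot"],s["qvel"][0]);eyes.snapshot("side")
go([.561,-.2891,.03],-88.14)
```

```text
[ 0.5612 -0.2917  0.1323] [-3.1412  0.0006 -3.1127] 0.002660568375114035
[ 0.5612 -0.2917  0.1322] [-3.1413  0.0004 -3.1128] 0.0008569149673392381
[ 0.5611 -0.2916  0.1321] [-3.1414  0.0003 -3.1128] 0.0003722283858939336
[ 0.5611 -0.2916  0.132 ] [-3.1415  0.0001 -3.1127] -0.0008837199006699218
jog cm [ 0.    0.25 10.2 ] turn -0.2 q7 2.09
```

Run:
```python
from h import *
s=monitor.read_state();im=eyes.snapshot("wrist");cv2.imwrite("pics/w10.png",im);w=im.astype(int).sum(2)/3
Rm=Ro.from_euler("xyz",s["ee_rot"]).as_matrix()
ex=proj("wrist",[[.485,-.2893-.0025,.016],[.5,-.2893-.0025,.016],[.51,-.2893-.0025,.016]],s);print(ex)
rows=range(int(ex[0,1]),int(ex[2,1])+4,3)
L=[];R=[]
for r in rows:
    d=np.gradient(w[r]);L.append((200+np.argmax(d[200:250]),r));R.append((300+np.argmin(d[300:345]),r))
    print(r,L[-1][0],R[-1][0],w[r,262:300:2].astype(int).tolist())
for n,Q in(("L",L),("R",R)):
    P=ray("wrist",Q,.016,s);print(n,np.median(P[:,1]),P[:,0].mean().round(3))
for r in(200,230):
  print(r,w[r,258:300].astype(int).tolist())
```

```text
[[281.0962 108.9014]
 [280.5122 127.5076]
 [280.1328 139.5982]]
108 232 320 [116, 112, 117, 124, 123, 124, 121, 123, 125, 116, 107, 110, 117, 114, 113, 117, 116, 116, 107]
111 232 318 [124, 114, 116, 127, 123, 123, 124, 121, 126, 112, 106, 115, 124, 122, 123, 121, 123, 124, 111]
114 232 330 [123, 113, 116, 126, 125, 124, 124, 122, 126, 112, 104, 117, 125, 122, 123, 123, 124, 124, 113]
117 232 330 [122, 112, 114, 124, 125, 125, 124, 125, 127, 113, 107, 118, 126, 124, 124, 123, 126, 125, 113]
120 232 329 [123, 115, 115, 128, 128, 127, 125, 125, 126, 114, 109, 122, 128, 126, 125, 125, 126, 123, 112]
123 232 329 [123, 114, 108, 112, 110, 109, 111, 112, 113, 107, 107, 121, 129, 127, 127, 127, 126, 127, 112]
126 232 329 [122, 116, 113, 125, 124, 127, 126, 127, 130, 117, 112, 125, 131, 128, 127, 128, 127, 125, 114]
129 233 329 [92, 104, 115, 127, 128, 130, 129, 130, 131, 122, 115, 125, 131, 128, 129, 127, 128, 125, 113]
132 233 329 [126, 104, 94, 98, 95, 104, 117, 124, 129, 118, 112, 121, 124, 123, 114, 108, 99, 103, 101]
135 233 329 [124, 127, 123, 114, 113, 111, 124, 129, 124, 121, 107, 101, 103, 106, 113, 119, 128, 135, 134]
138 233 329 [154, 136, 138, 152, 136, 120, 121, 122, 121, 122, 111, 125, 134, 133, 131, 128, 123, 131, 153]
141 233 329 [150, 152, 152, 151, 147, 148, 131, 146, 145, 145, 139, 127, 133, 131, 142, 184, 210, 210, 209]
L -0.3325498339785754 0.499
R -0.25087971343760934 0.496
200 [149, 149, 149, 148, 150, 151, 145, 120, 104, 115, 109, 110, 115, 117, 117, 117, 117, 118, 117, 118, 118, 117, 119, 118, 120, 118, 118, 118, 121, 119, 116, 110, 110, 118, 137, 151, 149, 150, 149, 150, 151, 150]
230 [149, 147, 148, 149, 147, 149, 150, 129, 100, 116, 117, 116, 111, 113, 109, 112, 110, 111, 112, 111, 110, 111, 111, 110, 113, 113, 112, 112, 108, 106, 113, 117, 106, 149, 196, 208, 207, 207, 206, 207, 207, 206]
```

Call:
jog_arm(deltas=[[[0, 0.2, 0.5, -0.2, -0.9], [0, 0.23, 1.5, -0.2, -0.9], [0, 0.23, 3, -0.2, -0.9], [0, 0.23, 5, -0.2, -0.9], [0, 0.23, 7, -0.2, -0.9], [0, 0.23, 9, -0.2, -0.9], [0, 0.23, 10.4, -0.2, -0.9], [0, 0.23, 11, -0.2, -0.9], [0, 0.23, 11, -0.2, -0.9], [0, 0.23, 11, -0.2, -0.9]]])

```text
time_s: 21.85
position: [0.5616, -0.2896, 0.0225]
ee_rot: [-3.141, 0.001, -3.109]
force: [0.4, 0.0, -0.3]
width: 0.0109
grip_force: 53.5
```

Run:
```python
from h import *
s=monitor.read_state();print(s["position"],s["force"],s["ft_torque"],s["width"],s["time_s"]);go([.561,-.2893,.0],-88.14)
```

```text
[ 0.5616 -0.2896  0.0225] [ 0.35    0.0318 -0.2956] [ 0.0064  0.0077 -0.0184] 0.010886796522835468 21.85
jog cm [0.06 0.03 2.25] turn -0.0 q7 2.1
```

Aligned. Now I lower slowly in small steps.

Call:
jog_arm(deltas=[[[0, 0, 0.2, 0, -0.9], [0, 0, 0.4, 0, -0.9], [0, 0, 0.6, 0, -0.9], [0, 0, 0.8, 0, -0.9], [0, 0, 1.0, 0, -0.9], [0, 0, 1.15, 0, -0.9], [0, 0, 1.3, 0, -0.9], [0, 0, 1.4, 0, -0.9], [0, 0, 1.4, 0, -0.9], [0, 0, 1.4, 0, -0.9]]])

```text
time_s: 22.85
position: [0.561, -0.2893, 0.0079]
ee_rot: [-3.142, -0.0, -3.109]
force: [-0.0, -0.6, -0.8]
width: 0.0107
grip_force: 53.5
```

Call:
jog_arm(deltas=[[[0, 0, 0.1, 0, -0.9], [0, 0, 0.15, 0, -0.9], [0, 0, 0.2, 0, -0.9], [0, 0, 0.25, 0, -0.9], [0, 0, 0.3, 0, -0.9], [0, 0, 0.35, 0, -0.9], [0, 0, 0.4, 0, -0.9], [0, 0, 0.4, 0, -0.9], [0, 0, 0.4, 0, -0.9], [0, 0, 0.4, 0, -0.9]]])

```text
time_s: 23.85
position: [0.561, -0.2891, 0.0039]
ee_rot: [3.141, -0.0, -3.109]
force: [1.1, 0.7, -0.3]
width: 0.0107
grip_force: 53.5
```

Call:
jog_arm(deltas=[[[0, 0, 0.05, 0, -0.9], [0, 0, 0.1, 0, -0.9], [0, 0, 0.15, 0, -0.9], [0, 0, 0.2, 0, -0.9], [0, 0, 0.25, 0, -0.9], [0, 0, 0.3, 0, -0.9], [0, 0, 0.35, 0, -0.9], [0, 0, 0.35, 0, -0.9], [0, 0, 0.35, 0, -0.9], [0, 0, 0.35, 0, -0.9]]])

```text
time_s: 24.85
position: [0.5614, -0.2888, 0.0021]
ee_rot: [3.141, 0.001, -3.109]
force: [-2.3, 3.2, 9.2]
width: 0.0111
grip_force: 55.0
```

Contact force with the foot at about z = 9.5 mm means it is seated. I relax the push, open slowly and hold.

Call:
jog_arm(deltas=[[[0, 0, -0.1, 0, -0.9], [0, 0, -0.15, 0, -0.9], [0, 0, -0.15, 0, -0.72], [0, 0, -0.15, 0, -0.66], [0, 0, -0.15, 0, -0.6], [0, 0, -0.15, 0, -0.5], [0, 0, -0.15, 0, -0.4], [0, 0, -0.15, 0, -0.4], [0, 0, -0.15, 0, -0.4], [0, 0, -0.15, 0, -0.4]]], force=20)

```text
time_s: 25.85
position: [0.561, -0.2893, 0.0019]
ee_rot: [-3.142, -0.0, -3.109]
force: [-0.3, -0.2, 0.6]
width: 0.0257
grip_force: 0.0
```

Run:
```python
from h import *
s=monitor.read_state();print(s["position"],s["force"],s["width"],s["grip_force"])
im=eyes.snapshot("wrist");cv2.imwrite("pics/w11.png",im)
S=cv2.resize(cv2.cvtColor(im,cv2.COLOR_BGR2HSV)[100:330,190:370,2],(72,46),interpolation=cv2.INTER_AREA)
for r in range(0,46,2): print(100+r*5,''.join("@%#*+=-:. "[min(9,v//26)] for v in S[r]))
for z in(.0755,.083):print(proj("wrist",[[.5654-.055,-.2893-.0035,z],[.5654-.055,-.2893+.0035,z],[.5654,-.2893-.0035,z],[.5654,-.2893+.0035,z]],s))
```

```text
[ 0.561  -0.2893  0.0019] [-0.3046 -0.2168  0.5967] 0.02570677936957485 0.0
100 ==++++============++==============+++++===++++++++++++=============+++++
110 +=+++=============++==============++++=============++==============+++++
120 **+++=============++==============++++=============++==============+++*+
130 ******+===========++==============++++=============++============++*****
140 ++********++=======+++============+++==============+++=====++++++++++===
150 +*++++++***+++++++++===============++==============++++++++++++========-
160 +====++++++++++++++++++++++++++++++++++++++++++++++++++++++=====-:.  .::
170 ++===========++++++++==++++==+++++++++++++++++++++++++++++====:      :::
180 ++-------========+-::::---=========+++++++===================--.     :::
190 ++-----::::::::::::::::::::::-+++++++=============--:..             .===
200 ++=----:::::::::::::::::::::::=+++++===++-::::::::::.               .---
210 ++=----:::::::::::::::::::::::=+=======++-::::::::.                 ::::
220 ===----:::::::::::::::::::::::=+=======+=-::::::::.                .====
230 ===-----:::::::::::
[... 216 characters left out ...]
-----::::::::=++++##+::::-=+++++++++=--:::+**++++-::::::::::::-=----
270 =====----:-#####+++++*##+:::--=+++++++++=--:::+***+++++*****-:::--------
280 =====----+#####+++++*###+:::--=+=======+=--:::*****+++++*****-    ::::::
290 :::----=######+++++*####+:::---+=======+=-::  +****++++++*####*. .::::::
300 :--=##############+*####-::::--+=======+:     :****++***##########*=::::
310 #######################+:::::--++=====++:      +******#################*
320 ######################*:     :-+========.      .*******#################
[[273.4102 190.1052]
 [296.3648 190.8619]
 [268.7723 342.5974]
 [288.6433 343.1671]]
[[273.0463 196.0697]
 [297.7573 196.8802]
 [268.1565 357.7073]
 [289.3303 358.3054]]
```

The wall stands between the open pads (columns 265 to 292). Retract straight up.

Call:
jog_arm(deltas=[[[0, 0, -0.2, 0, -0.2], [0, 0, -0.5, 0, -0.1], [0, 0, -1, 0, 0], [0, 0, -2, 0, 0], [0, 0, -4, 0, 0], [0, 0, -7, 0, 0], [0, 0, -11, 0, 0], [0, 0, -15, 0, 0], [0, 0, -19, 0, 0], [0, 0, -22, 0, 0]]])

```text
time_s: 26.9
position: [0.5617, -0.2897, 0.2261]
ee_rot: [-3.139, 0.004, -3.109]
force: [0.5, -0.6, -0.4]
width: 0.0428
grip_force: 0.0
```

Call:
jog_arm(deltas=[[[0, 3, 0, 0, 0], [0, 7, 0, 0, 0], [0, 11, 0, 0, 0], [0, 15, 0, 0, 0], [0, 19, 0, 0, 0], [0, 23, 0, 0, 0], [0, 26, 0, 0, 0], [0, 26, 0, 0, 0], [0, 26, 0, 0, 0], [0, 26, 0, 0, 0]]])

```text
time_s: 27.9
position: [0.5526, -0.0312, 0.2224]
ee_rot: [-3.14, 0.001, -3.112]
force: [-0.4, -0.6, -0.2]
width: 0.0432
grip_force: 0.0
```

Run:
```python
from h import *
s=monitor.read_state();print(s["position"],s["force"])
a=eyes.snapshot("top");b=eyes.snapshot("side");cv2.imwrite("pics/top9.png",a);cv2.imwrite("pics/side9.png",b)
for n,im,z in(("top",a,0),("side",b,0)):
    im0=cv2.imread(f"pics/{n}0.png")
    for z in(.0755,):print(n,"pred top ends",proj(n,[[.5654-.055,-.2913,z],[.5654+.055,-.2877,z],[.5654-.055,-.2913,.02],[.5654+.055,-.2877,.02]]))
    d=cv2.absdiff(im,im0).max(2)
    x0,y0,x1,y1=(350,170,400,280) if n=="top" else (232,110,340,165)
    m=((d>35)*255).astype(np.uint8)[y0:y1,x0:x1]
    for r in range(0,m.shape[0],3 if n=="top" else 2):print(y0+r,''.join('#' if v else '.' for v in m[r,::1 if n=="top" else 2]))
    for k,p in dict(grey=(.6898,.0763,.0235),green=(.7254,-.1108,.0235)).items():
        u,v=proj(n,p)[0].astype(int);print(n,k,u,v,d[max(v-7,0):v+8,max(u-6,0):u+7].mean())
```

```text
[ 0.5526 -0.0312  0.2224] [-0.3774 -0.6228 -0.1511]
top pred top ends [[382.9587 241.7151]
 [380.4619 199.4845]
 [377.4802 243.8928]
 [375.1875 203.6039]]
170 ..................................................
173 ..................................................
176 ..................................................
179 ..................................................
182 ..................................................
185 ..................................................
188 ..................................................
191 ..................................................
194 ..................................................
197 ..................................................
200 ..................................................
203 ........................#######...................
206 .......................########...................
209 .......................#######....................
212 .......................########...................
215 ........................########..................
218 ........................########..................
221 ......
[... 2291 characters left out ...]
####################.................
146 .................#######..########.#..................
148 ..........................########....................
150 ..........................#######.....................
152 ..........................#######.....................
154 ..........................#######.....................
156 ...........................######.....................
158 ...........................#####......................
160 ...........................#####......................
162 ...........................#####......................
164 ......................................................
side grey 227 252 6.861538461538461
side green 220 190 5.517948717948718
```

The wall stands upright in the slot. In the side view it spans rows 131 to 146, which matches the seated height. Both figures are unchanged.

```bash
python3 -c "
from station import workorder
print(workorder.finish_job())"
```

```text
the job is handed in; nothing more can be done
None
```

The long wall now stands upright, battlements up, with its pegs in the base-board slot between the towers. I turned it up on the easel and re-gripped it there, and handed the job in at about 28 s. The short wall was left in its pocket and both figures are still standing.

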